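# Move the hob knob to the bare spindle and press it home

## Robot

A 6-joint arm with a two-finger parallel gripper is mounted at the origin on the work surface. World frame = base frame: x ahead of the robot, y to its left, z up, the work surface at z = 0. Lengths are in mm, angles in rad, forces in N, time in s.
With the tool pointing down it reaches from about 350 to 875 mm from the base axis. Payload 4.2 kg.
Tool frame: the origin (TCP) lies midway between the tips of the shut fingers; the grasp point (between the pads) lies 19 mm behind it; y points along the fingers, x is the direction in which the jaws open and shut, and the axes are right-handed (so a half turn about y gives the same grasp; the last joint's range is limited). The gripper opens to 87 mm and grips with 3 to 60 N. Pads are 19 mm wide; open, the fingers measure 117 mm over their backs; the gripper's body (75 mm by 190 mm) begins 51 mm behind the grasp point.
Start: joints at [1.6, 0.385, 0.008, 0, -1.194, -0.259], TCP at [142.333, 608.556, 222.55] pointing down, gripper open.
Joint ranges: [-3.14, 3.14], [-1.21, 2.06], [-1.07, 1.41], [-3.16, 2.05], [-2.99, -0.16], [-3.1, 3.1]. Speed limits (rad/s): [2.79, 2.79, 3.14, 3.14, 3.14, 3.14].

## Interface

Orientations are given as a unit quaternion [x, y, z, w].
In Python, from station import ctrl, eyes, spotter gives the robot as it stands. The module is installed in compiled form; this text tells all that it offers.
- The arm moves only by the tool servo_tool, never from a script. Its argument "series" is a list of rows, each a list of 5 numbers: the opening, from 0 (shut) to 1 (fully open), then the shift along the tool's x, y, z each as a share of 0.12 m, from -1 to 1, then the turn about the tool's y as a share of 120 degrees, from -1 to 1. In form: [[gripper, tx, ty, tz, turn], ...]. A call has exactly 10 rows; each row is the pose to reach, as a shift and turn from the pose commanded when the call began, along the tool's axes at that moment; what a row does not reach only later rows make up. A row lasts 1/12 s, in which the tool goes at most 41.7 mm and 7.16 degrees, less where a joint would pass 70% of its speed; a pose out of reach is approached as far as the arm can. A call with a number of a shift or a turn outside -1 to 1 is refused whole. A call with a gripper value outside its range is refused whole. The fingers move at their own pace and stop on an object; the grip force is fixed at half the most. Time passes only in rows, so rows that repeat a pose let the fingers close, or fill a call up. It gives the time, the measured TCP pose, the force and the opening at its end, in the units of the state.
- ctrl.state(): the state, without advancing time (a new reading comes with each control period).
- eyes.capture(name): name is "side" or "top"; returns (picture, depth): 420x560x3 uint8, red, green, blue; 420x560 float32, mm along the optical axis (not along the pixel's ray), 0 where there is no reading.
- eyes.calibration(name): a dict with "camera_matrix" (3x3 intrinsics, pixels), "R" (3x3) and "t" (3): a world point X has camera coordinates R X + t. Camera axes: x right, y down, z forward; pixel columns grow to the right and rows downward; lengths in mm; the calibration is good to about 2 mm. A picture is of the moment at which its call begins. calibration takes no time and is no camera call.
- ctrl.close_job(): hands the job in, once; it reports no verdict.
Trained networks look in the newest picture that a camera, given by its name, has taken for a name from the list of things; names that differ only in an ending like _2 or _b are one class to them, and where a whole thing is asked for, a point or a joint stands for the part that bears it (a point fixed in the world has none). Each returns a list of dicts, best first, with "score" (0 to 1); they miss things now and then, are a little off and sometimes report something else, mostly with a low value. They report only what shows in the picture. A call takes as long as a camera call.
- spotter.silhouettes(target, camera): "pixels" (420x560 bool, what is visible of it) and "uv" ([column, row] in pixels, amid what is visible of it).
The state is a dict: "t": time; "joint_pos": joint angles; "qd": joint speeds; "effort": joint torques, N m; "ee_pos": TCP position; "tool_rot": TCP orientation; "contact_force": force on the tool from outside, world axes, zero at the start; "torque": the same for the moment, N m; "opening": finger opening in mm.
Only numpy, scipy, OpenCV 4.12 (cv2) and the standard library are available. Lean on these libraries where they do the work, as an engineer would, in place of code of your own. Each camera call takes 0.05 s, during which the arm holds its last target.

## Task

The pan of the chocolate bain-marie stands on the hob plate whose control knob is missing. Pull the knob straight up off the other plate's spindle and push it onto the bare spindle in front of the pan until it clicks, then keep pushing it firmly down, fully home on its seat. Finish like that, with the knob still gripped between the fingers and pressed down at about 10 N (do not let go), and leave the pan and all the other things where they are.

Things in the scene. Friction and masses are not known exactly. Their poses are not given: they have to be found in the camera images.
- knob_mid (a point): Centre (half-way up) of the knob, on the front panel of the hob: black upright cylinder, 40 mm across, 30 mm high, 45 g, white pointer line. z up; its underside is 15 mm below. A 17 mm bore runs 24 mm up from the underside, narrowed to 13 mm in its mouth by a bead that snaps past a spindle's clip. It starts snapped home on the old spindle. It fits at any turn angle.
- old_spindle_seat (a point): Centre of the seat shoulder of the spindle that carries the knob at the start; z up along the spindle. Same sizes as the bare spindle. The knob comes off straight up with about 7 to 12 N and is clear of the stem once raised 22 mm. The spindles are 250 mm apart.
- bare_spindle_seat (a point): Centre of the top of the seat shoulder (24 mm across) of the bare spindle, where the knob's underside must finally rest; z up. A white round stem 11 mm across rises 21 mm above this point, its top 5 mm tapered to 6 mm. The seat is 6 mm above the hob's steel panel; a bezel ring 48 mm across, 3 mm high lies round it on the panel.
- bare_spindle: The bare spindle, fixed to the hob: stem, clip and seat. Origin on its axis at the panel, 6 mm below the seat. Clip: three steel spring noses on the stem, 6 mm above the seat. A knob pushed down meets them with its underside 8 mm above the seat; the force rises to 7 to 12 N, drops as the bead snaps past, and the knob stops on the seat.
- hob: Twin ceramic hob, fixed, 360 mm (x, front to back) by 560 mm (y) by 62 mm high; origin under its centre, x to its back. Steel control panel along the front edge, black glass with two round plates behind. Spindles at x = -140, y = +125 and -125 mm. Yaw within 0.25 rad.
- pan: Steel saucepan 150 mm across with a bain-marie bowl (164 mm) set in its mouth, 80 mm high in all, on the plate 190 mm behind the bare spindle, handle pointing away from the robot; origin under its centre. Leave alone.
- bowl: Small steel bowl, 120 mm across, 50 mm high, on the plate behind the old spindle. Origin under its middle. Leave alone.
- spoon: Spoon, 160 mm long, lying on the hob between the two plates and spindles; origin under its middle. Leave alone.
- palette_knife: Palette knife, 270 mm, on the counter right of the hob. Origin under its middle. Leave alone.
- mould: Red-brown silicone ring mould, 210 x 310 x 37 mm, on the counter left of the hob. Origin under its middle. Leave alone.
- tart_ring: Steel tart ring, 90 mm across, 35 mm high, on the counter right of the hob. Origin under its middle. Leave alone.
- egg: Chocolate egg, 104 mm high, standing in a steel ring, on the counter left of the hob. Origin under its middle. Leave alone.

How it is judged:
By the outcome, as a careful person would: the job done as asked, in the order asked, and still so for the second after the job is handed in, while the arm keeps its last pose, push and grip.
It also fails if it takes over 48 s, if anything falls off the work surface, if the arm or the gripper's body presses on something with over 40 N, if the wrist force passes 120 N, or if a joint passes its speed limit or range.

## Working session

There is one attempt and no reset: what is moved stays moved. The work goes in short steps, Python scripts to look and compute and a tool call to move; the robot and the scene stay as the last step left them, time stands still between calls to the robot, and variables do not carry over. Pictures are saved under pics/ and viewed, and the job is handed in when it is done.

Besides the shell and the picture viewer there is one more tool, called after "Emit:" as name(argument=value, ...), one argument or row to a line, values as JSON. servo_tool: Moves the arm, as the interface text tells. Shift numbers are shares of 0.12 m and turn numbers shares of 120 degrees, none past 1 either way. Its arguments: {"type":"object","properties":{"series":{"type":"array","items":{"type":"array","items":{"type":"number","minimum":-1,"maximum":1}}}},"required":["series"]}

```bash
mkdir -p pics; ls
cat > h.py <<'E'
import numpy as np, cv2
from station import ctrl, eyes, spotter
def cap(n,f):
    p,d=eyes.capture(n); cv2.imwrite('pics/'+f,p[:,:,::-1]); return p,d
def toworld(n,u,v,z):
    c=eyes.calibration(n);K=np.array(c['camera_matrix']);R=np.array(c['R']);t=np.array(c['t'])
    P=np.linalg.inv(K)@np.array([u*z,v*z,z]); return R.T@(P-t)
def cloud(n,d):
    c=eyes.calibration(n);K=np.array(c['camera_matrix']);R=np.array(c['R']);t=np.array(c['t'])
    v,u=np.mgrid[:d.shape[0],:d.shape[1]]
    P=np.stack([u*d,v*d,d],-1)@np.linalg.inv(K).T
    return (P-t)@R
def proj(n,X):
    c=eyes.calibration(n);K=np.array(c['camera_matrix']);q=K@(np.array(c['R'])@np.array(X)+np.array(c['t']));return q[:2]/q[2]
E
python3 - <<'E'
from h import *
np.set_printoptions(precision=1,suppress=True)
s=ctrl.state();print({k:np.round(v,3) for k,v in s.items()})
for n in('side','top'):
    p,d=cap(n,n+'0.png'); W=cloud(n,d)
    np.savez('pics/%s0.npz'%n,p=p,d=d,W=W)
    c=eyes.calibration(n);print(n,-np.array(c['R']).T@c['t'],np.array(c['R'])[2])
    for k in('knob_mid','bare_spindle','hob','pan','spoon'):
        for r in spotter.silhouettes(k,n)[:2]:
            m=r['pixels']&(d>0);w=W[m]
            print(n,k,round(r['score'],2),np.array(r['uv']),m.sum(),np.median(w,0) if m.sum() else '',w.min(0) if m.sum() else '',w.max(0) if m.sum() else '')
print(ctrl.state()['t'])
E
```

```text
pics
{'t': np.float64(0.0), 'joint_pos': array([ 1.6,  0.4,  0. , -0. , -1.2, -0.3]), 'qd': array([ 0., -0., -0., -0., -0., -0.]), 'effort': array([ -0. , -39.1,  18.7,   4.2,   0. ,  -0. ]), 'ee_pos': array([142.2, 608. , 221.5]), 'tool_rot': array([ 0.4, -0.6,  0.6, -0.4]), 'contact_force': array([-0.1,  0.7, -0.9]), 'torque': array([ 0., -0.,  0.]), 'opening': np.float64(87.275)}
side [  395.6 -1008.6  1035.6] [ 0.1  0.7 -0.7]
side knob_mid 0.72 [249.8 195.5] 188 [501.8 125.9  94.7] [481.7 112.8  61.3] [522.8 202.6 104.5]
side hob 0.73 [299.5 245. ] 13143 [610.1 -93.9  63.6] [ 450.5 -272.9   -1.9] [857.9 317.2 116.2]
side pan 0.6 [341.  226.5] 3290 [ 728.5 -109.9  114.5] [ 640.7 -184.3   -0.5] [949.6  24.8 150.7]
side pan 0.27 [251.1 410.4] 1400 [ 412.3 -497.4    6.1] [ 259.8 -513.8   -4.2] [ 523.1 -473.    25. ]
side spoon 0.73 [289.5 214.9] 222 [611.8  15.1  78.3] [564.2   5.8  58.6] [703.5  52.   87.3]
side spoon 0.17 [273.6 252.4] 58 [ 526.9 -116.5   73.2] [ 517.4 -125.8   63.7] [538.9 -97.7  93. ]
top [ 280.4   27.8 1492.1] [ 0.2  0.  -1. ]
top knob_mid 0.59 [247.9 220.5] 117 [499.4 132.   97.7] [481.4 116.   76.6] [516.2 150.  104.8]
top bare_spindle 0.59 [323.2 210.3] 41 [ 525.6 -111.5   70.3] [ 516.4 -122.4   61.9] [ 539.2 -102.6   91.5]
top hob 0.7 [280.3 185.7] 14728 [611.8  46.6  61.9] [ 447.1 -275.4   -8.4] [881.9 328.9 147.2]
top pan 0.69 [329.2 146.7] 2480 [ 733.1 -109.   114.6] [ 639.2 -187.9   -6.6] [977.5 -23.9 152.1]
top spoon 0.69 [284.5 167.5] 368 [679.5  20.9  73.7] [562.3  -1.3  56.4] [725.3  50.8  90. ]
top spoon 0.46 [105.4 255.2] 6291 [386.2 598.2  26.2] [282.2 443.6  -0.6] [495.9 760.6  46. ]
0.6
```

View pictures.

View pics/side0.png

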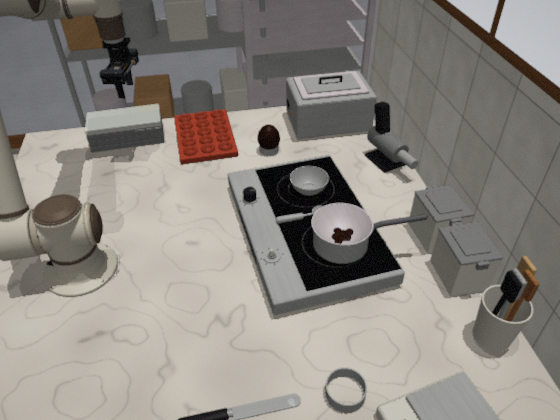

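View pics/top0.png

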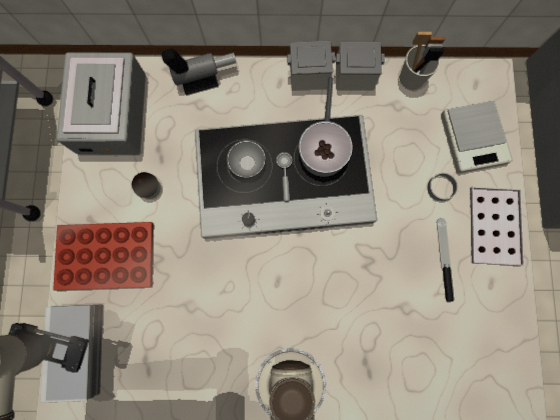

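Run:
```python
from h import *
np.set_printoptions(precision=2,suppress=True)
from scipy.spatial.transform import Rotation as Rn
s=ctrl.state();print(Rn.from_quat(s['tool_rot']).as_matrix(),s['ee_pos'],s['opening'])
for n,b in (('side',(215,165,310,275)),('top',(235,190,340,235))):
    p=cv2.imread(f'pics/{n}0.png');x0,y0,x1,y1=b;c=p[y0:y1,x0:x1];f=7
    cv2.imwrite(f'pics/{n}0z.png',cv2.resize(c,None,fx=f if n=='top' else 5,fy=f if n=='top' else 5,interpolation=cv2.INTER_NEAREST))
for n in('side','top'):
    z=np.load(f'pics/{n}0.npz');p,d,W=z['p'],z['d'],z['W']
    m=(W[...,0]>440)&(W[...,0]<570)&(d>0)
    # knob top
    for nm,cx,cy in(('knob',500,133),('sp',526,-112)):
        near=(np.hypot(W[...,0]-cx,W[...,1]-cy)<32)&(d>0)
        zs=W[near][:,2];print(n,nm,np.histogram(zs,bins=np.arange(52,116,4)))
        for lo in (72,80,88,94):
            q=W[near&(W[...,2]>lo)];print(lo,len(q),q.mean(0) if len(q) else '', (q.min(0)+q.max(0))/2 if len(q) else '')
```

```text
[[-0.23 -0.    0.97]
 [-0.97 -0.   -0.23]
 [ 0.   -1.   -0.  ]] [142.31 608.53 222.53] 87.34048104280161
side knob (array([ 0,  4, 49, 66, 17, 12, 15, 13, 10, 16, 17, 46, 37,  2,  0]), array([ 52,  56,  60,  64,  68,  72,  76,  80,  84,  88,  92,  96, 100,
       104, 108, 112]))
72 168 [502.5  127.98  92.37] [503.23 134.69  88.4 ]
80 141 [502.77 129.29  95.47] [503.3  134.7   92.29]
88 118 [502.75 130.78  97.78] [503.3  134.7   96.46]
94 97 [503.   132.59  99.3 ] [503.86 134.7   99.3 ]
side sp (array([  0,   4,  86, 147,  41,  13,   4,   7,   9,   1,   2,   0,   0,
         0,   0]), array([ 52,  56,  60,  64,  68,  72,  76,  80,  84,  88,  92,  96, 100,
       104, 108, 112]))
72 36 [ 526.83 -116.14   80.5 ] [ 526.07 -114.47   82.6 ]
80 19 [ 527.47 -115.44   85.82] [ 527.72 -115.57   86.51]
88 3 [ 527.83 -115.1    92.42] [ 527.75 -115.53   92.24]
94 0  
top knob (array([ 3, 34, 71, 53, 12,  1,  3,  1,  4,  7, 33, 68, 24,  2,  0]), array([ 52,  56,  60,  64,  68,  72,  76,  80,  84,  88,  92,  96, 100,
       104, 108, 112]))
72 143 [499.76 134.47  96.43] [500.36 134.73  89.96]
80 139 [500.13 134.53  96.97] [500.47 134.73  92.49]
88 134 [500.73 134.44  97.4 ] [500.47 134.73  97.06]
94 111 [500.01 134.38  98.44] [500.07 134.66  99.44]
top sp (array([  5,  39, 119, 109,  22,   4,   5,   0,   6,   3,   0,   0,   0,
         0,   0]), array([ 52,  56,  60,  64,  68,  72,  76,  80,  84,  88,  92,  96, 100,
       104, 108, 112]))
72 18 [ 525.46 -113.2    82.25] [ 527.22 -114.5    83.18]
80 9 [ 525.61 -113.56   87.5 ] [ 525.7  -113.69   88.05]
88 3 [ 524.16 -114.35   89.83] [ 523.78 -114.85   90.11]
94 0
```

View pics/side0z.png

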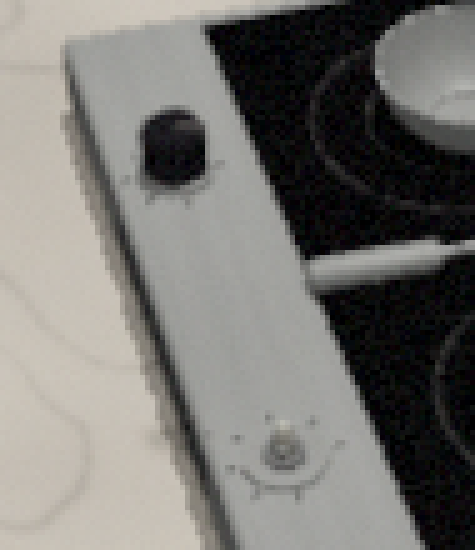

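View pics/top0z.png

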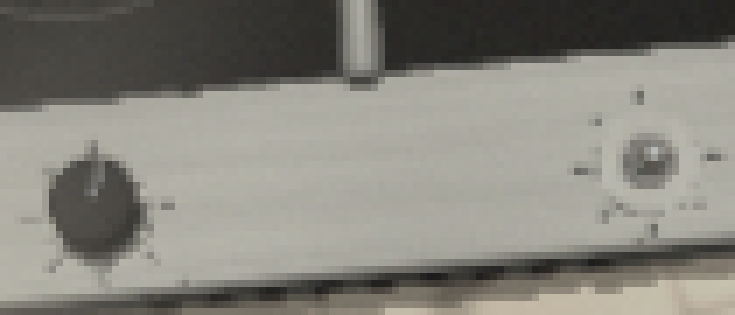

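Run:
```python
from h import *
np.set_printoptions(precision=2,suppress=True)
for n in('side','top'):
    z=np.load(f'pics/{n}0.npz');p,d,W=z['p'],z['d'],z['W']
    g=p.astype(float).mean(-1)
    # panel z and front edge line; panel pts
    y=W[...,1];x=W[...,0]
    xe=lambda a:a
    u=(x-513)*np.cos(.1)+(y-10)*np.sin(.1); v=-(x-513)*np.sin(.1)+(y-10)*np.cos(.1)
    m=(d>0)&(abs(u)<25)&(abs(v)<85);print(n,'panel z',np.median(W[m][:,2]),W[m][:,2].std())
    # hob yaw from points z>55 front edge, by v bins
    e=[]
    for vv in np.arange(-240,241,16):
        k=(d>0)&(abs(v-vv)<8)&(W[...,2]>52)&(W[...,2]<75)&(u<0);
        if k.sum()>5:e.append((vv,np.percentile(u[k],2)))
    e=np.array(e);c=np.polyfit(e[:,0],e[:,1],1);print('edge slope',c,'rms',np.std(e[:,1]-np.polyval(c,e[:,0])),'yaw',.1-c[0])
    # glass/panel boundary: subpixel? 
    K=eyes.calibration(n)
# project candidate circles
    for nm,P in(('knobtop',(500.5,134.5,98)),('stemtop',(526,-114.5,89)),('seat',(526,-114.5,68)),('bezel',(526,-114.5,65))):
        print(n,nm,proj(n,P))
```

```text
side panel z 63.875673904985256 2.022037418019053
edge slope [  -0.05 -114.01] rms 176.2460237703818 yaw 0.15325222402179084
side knobtop [247.95 190.6 ]
side stemtop [270.32 250.16]
side seat [270.51 255.55]
side bezel [270.53 256.32]
top panel z 61.81660597596304 3.0314755944325364
edge slope [ -0.   -38.01] rms 0.5487441521848502 yaw 0.10174595130894463
top knobtop [248.   218.75]
top stemtop [328.35 211.8 ]
top seat [327.69 212.94]
top bezel [327.59 213.1 ]
```

Emit:
servo_tool(
  series=[
    [1,0.05,0,0.06,0],
    [1,0.12,0,0.15,0],
    [1,0.2,0,0.25,0],
    [1,0.3,0,0.36,0],
    [1,0.4,0,0.48,0],
    [1,0.5,0,0.6,0],
    [1,0.6,0,0.72,0],
    [1,0.7,0,0.84,0],
    [1,0.75,0,0.9,0],
    [1,0.8,0,0.96,0],
  ],
)

```text
t: 1.43
ee_pos: [233.7, 487.6, 222.9]
tool_rot: [-0.439, 0.554, -0.554, 0.439]
contact_force: [-0.2, 0.3, -0.4]
opening: 86.8
```

Emit:
servo_tool(
  series=[
    [1,0.08,0,0.1,0],
    [1,0.16,0,0.19,0],
    [1,0.24,0,0.29,0],
    [1,0.32,0,0.38,0],
    [1,0.4,0,0.48,0],
    [1,0.48,0,0.58,0],
    [1,0.56,0,0.67,0],
    [1,0.64,0,0.77,0],
    [1,0.72,0,0.86,0],
    [1,0.8,0,0.96,0],
  ],
)

```text
t: 2.27
ee_pos: [323.6, 367.9, 222.6]
tool_rot: [-0.439, 0.554, -0.554, 0.439]
contact_force: [-0.6, 0.5, 0.2]
opening: 87.1
```

Emit:
servo_tool(
  series=[
    [1,0.08,0,0.1,0],
    [1,0.16,0,0.19,0],
    [1,0.24,0,0.29,0],
    [1,0.32,0,0.38,0],
    [1,0.4,0,0.48,0],
    [1,0.48,0,0.58,0],
    [1,0.56,0,0.67,0],
    [1,0.64,0,0.77,0],
    [1,0.72,0,0.86,0],
    [1,0.8,0,0.96,0],
  ],
)

```text
t: 3.1
ee_pos: [413.7, 248.0, 222.6]
tool_rot: [-0.439, 0.554, -0.554, 0.439]
contact_force: [0.3, 0.4, 0.4]
opening: 87.0
```

Emit:
servo_tool(
  series=[
    [1,0.08,0,0.1,-0.02],
    [1,0.16,0,0.19,-0.04],
    [1,0.24,0,0.29,-0.06],
    [1,0.32,0,0.38,-0.08],
    [1,0.4,0,0.48,-0.1],
    [1,0.48,0,0.58,-0.12],
    [1,0.56,0,0.67,-0.14],
    [1,0.64,0,0.77,-0.16],
    [1,0.72,0,0.86,-0.16],
    [1,0.77,0,0.95,-0.16],
  ],
)

```text
t: 3.93
ee_pos: [503.5, 131.8, 222.6]
tool_rot: [0.525, -0.473, 0.473, -0.525]
contact_force: [-0.1, 1.4, -0.3]
opening: 87.3
```

```bash
cat >> h.py <<'E'
from scipy.spatial.transform import Rotation as Rn
def st(T=None):
    s=ctrl.state();R=Rn.from_quat(s['tool_rot']).as_matrix()
    print('t',round(s['t'],2),'pos',np.round(s['ee_pos'],2),'F',np.round(s['contact_force'],2),'M',np.round(s['torque'],2),'op',round(float(s['opening']),2))
    print('q',np.round(s['joint_pos'],3),'yaw x',np.round(np.degrees(np.arctan2(R[1,0],R[0,0])),2),'axis y',np.round(R[:,1],4))
    if T is not None:print('shares',np.round(R.T@(np.array(T)-s['ee_pos'])/120,4))
E
python3 -c "
from h import *
st((501.5,134.5,71))"
```

```text
t 3.93 pos [503.48 131.82 222.58] F [-0.07  1.38 -0.34] M [-0.04  0.01 -0.04] op 87.27
q [ 0.568  0.207 -0.246 -0.    -1.119  1.107] yaw x -84.01 axis y [-2.e-04 -0.e+00 -1.e+00]
shares [-0.024   1.2631 -0.0138]
```

Emit:
servo_tool(
  series=[
    [1,-0.012,0.05,-0.007,0],
    [1,-0.024,0.15,-0.014,0],
    [1,-0.024,0.25,-0.014,0],
    [1,-0.024,0.37,-0.014,0],
    [1,-0.024,0.5,-0.014,0],
    [1,-0.024,0.62,-0.014,0],
    [1,-0.024,0.72,-0.014,0],
    [1,-0.024,0.8,-0.014,0],
    [1,-0.024,0.85,-0.014,0],
    [1,-0.024,0.85,-0.014,0],
  ],
)

```text
t: 4.77
ee_pos: [500.4, 135.8, 119.2]
tool_rot: [0.527, -0.473, 0.473, -0.525]
contact_force: [0.2, 0.6, -0.2]
opening: 86.9
```

```bash
python3 -c "
from h import *
st((501.5,134.5,71))
for n in('side','top'):
    p,d=cap(n,n+'1.png')
p=cv2.imread('pics/side1.png')[130:290,180:340];q=cv2.imread('pics/top1.png')[150:260,180:340]
cv2.imwrite('pics/z1.png',np.vstack([cv2.resize(p,None,fx=3.4,fy=2*1.7,interpolation=2)]));cv2.imwrite('pics/z1t.png',cv2.resize(q,None,fx=4,fy=4,interpolation=2))
"
```

```text
t 4.77 pos [500.39 135.83 119.17] F [ 0.17  0.57 -0.23] M [-0.02  0.01  0.01] op 86.89
q [ 0.578  0.31  -0.393 -0.    -0.87   1.098] yaw x -83.97 axis y [-0.0025 -0.0013 -1.    ]
shares [0.0116 0.4014 0.0091]
```

View pics/z1.png

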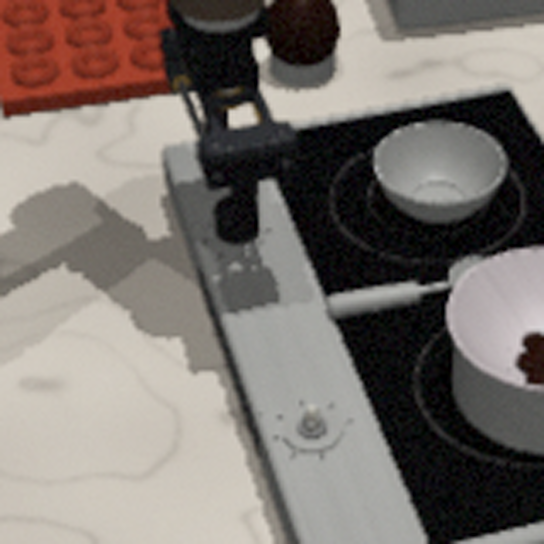

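View pics/z1t.png

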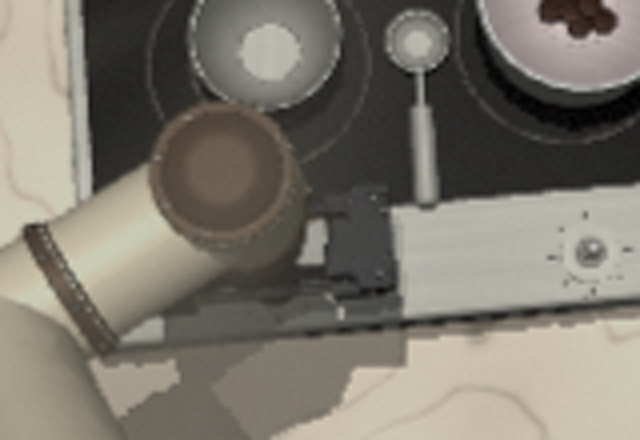

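Emit:
servo_tool(
  series=[
    [1,0.01,0.05,0.009,0],
    [1,0.01,0.1,0.009,0],
    [1,0.01,0.15,0.009,0],
    [1,0.01,0.2,0.009,0],
    [1,0.01,0.25,0.009,0],
    [1,0.01,0.3,0.009,0],
    [1,0.01,0.34,0.009,0],
    [1,0.01,0.37,0.009,0],
    [1,0.01,0.37,0.009,0],
    [1,0.01,0.37,0.009,0],
  ],
)

```text
t: 5.7
ee_pos: [502.4, 135.0, 76.0]
tool_rot: [0.526, -0.473, 0.473, -0.526]
contact_force: [0.3, -0.2, 0.9]
opening: 87.2
```

```bash
python3 -c "
from h import *
st((501.5,134.5,71))"
```

```text
t 5.7 pos [502.42 135.05  75.96] F [ 0.31 -0.17  0.88] M [-0.01  0.02 -0.01] op 87.17
q [ 0.575  0.369 -0.439  0.    -0.763  1.101] yaw x -83.96 axis y [-3.e-04 -3.e-04 -1.e+00]
shares [ 0.0037  0.0413 -0.0081]
```

Emit:
servo_tool(
  series=[
    [1,0.004,0.02,-0.008,0],
    [1,0.004,0.042,-0.008,0],
    [1,0.004,0.042,-0.008,0],
    [0.6,0.004,0.042,-0.008,0],
    [0.5,0.004,0.042,-0.008,0],
    [0.5,0.004,0.042,-0.008,0],
    [0.5,0.004,0.042,-0.008,0],
    [0.5,0.004,0.042,-0.008,0],
    [0.5,0.004,0.042,-0.008,0],
    [0.5,0.004,0.042,-0.008,0],
  ],
)

```text
t: 6.53
ee_pos: [501.6, 134.5, 71.2]
tool_rot: [-0.526, 0.473, -0.473, 0.526]
contact_force: [-0.5, 0.3, -0.4]
opening: 48.7
```

```bash
python3 -c "
from h import *
st((501.5,134.5,71))"
```

```text
t 6.53 pos [501.57 134.54  71.17] F [-0.46  0.3  -0.36] M [-0.06  0.03  0.02] op 48.7
q [ 0.575  0.374 -0.447  0.    -0.75   1.101] yaw x -83.96 axis y [ 1.e-04  1.e-04 -1.e+00]
shares [ 0.0003  0.0014 -0.0006]
```

Emit:
servo_tool(
  series=[
    [0.45,0,0,0,0],
    [0.42,0,0,0,0],
    [0.4,0,0,0,0],
    [0.3,0,0,0,0],
    [0.2,0,0,0,0],
    [0.1,0,0,0,0],
    [0,0,0,0,0],
    [0,0,0,0,0],
    [0,0,0,0,0],
    [0,0,0,0,0],
  ],
)

```text
t: 7.37
ee_pos: [501.6, 134.6, 71.1]
tool_rot: [-0.526, 0.473, -0.473, 0.526]
contact_force: [-1.0, 0.8, 0.4]
opening: 40.3
```

```bash
python3 -c "
from h import *
st((501.5,134.5,71))"
```

```text
t 7.37 pos [501.6  134.59  71.15] F [-0.96  0.81  0.37] M [0.27 0.11 0.  ] op 40.3
q [ 0.575  0.375 -0.447 -0.    -0.749  1.101] yaw x -83.97 axis y [ 2.e-04  2.e-04 -1.e+00]
shares [ 0.0007  0.0012 -0.0009]
```

Emit:
servo_tool(
  series=[
    [0,0,-0.01,0,0],
    [0,0,-0.02,0,0],
    [0,0,-0.03,0,0],
    [0,0,-0.04,0,0],
    [0,0,-0.05,0,0],
    [0,0,-0.06,0,0],
    [0,0,-0.07,0,0],
    [0,0,-0.08,0,0],
    [0,0,-0.09,0,0],
    [0,0,-0.1,0,0],
  ],
)

```text
t: 8.2
ee_pos: [501.5, 134.2, 83.5]
tool_rot: [0.526, -0.473, 0.473, -0.526]
contact_force: [0.8, -0.7, -1.1]
opening: 40.1
```

Emit:
servo_tool(
  series=[
    [0,0,-0.03,0,0],
    [0,0,-0.06,0,0],
    [0,0,-0.09,0,0],
    [0,0,-0.12,0,0],
    [0,0,-0.15,0,0],
    [0,0,-0.19,0,0],
    [0,0,-0.22,0,0],
    [0,0,-0.25,0,0],
    [0,0,-0.25,0,0],
    [0,0,-0.25,0,0],
  ],
)

```text
t: 9.03
ee_pos: [501.6, 134.5, 113.3]
tool_rot: [-0.525, 0.473, -0.473, 0.526]
contact_force: [0.1, -0.2, -0.6]
opening: 40.1
```

```bash
python3 -c "
from h import *
st((526.8,-114.1,112))
for n in('side','top'):
    p,d=cap(n,n+'2.png')
p=cv2.imread('pics/side2.png')[150:270,200:320]
cv2.imwrite('pics/z2.png',cv2.resize(p,None,fx=5,fy=5,interpolation=2))
"
```

```text
t 9.03 pos [501.57 134.54 113.31] F [ 0.07 -0.19 -0.64] M [-0.03  0.04 -0.03] op 40.08
q [ 0.575  0.317 -0.401 -0.    -0.852  1.101] yaw x -83.97 axis y [ 3.e-04  3.e-04 -1.e+00]
shares [ 2.0827  0.0104 -0.0086]
```

View pics/z2.png

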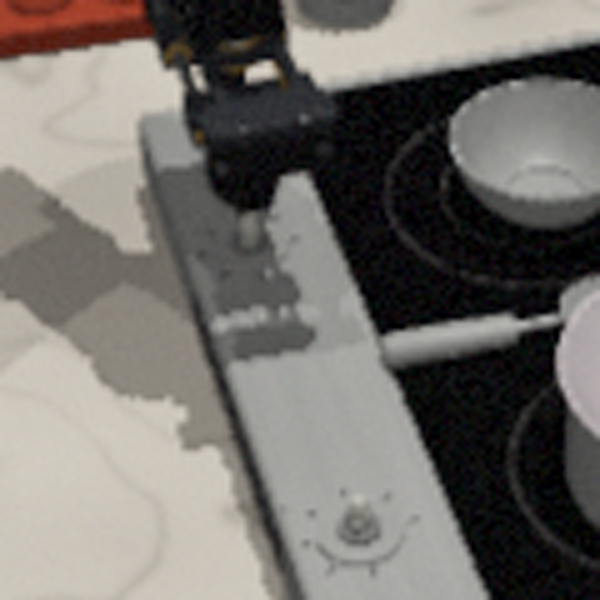

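Emit:
servo_tool(
  series=[
    [0,0.05,0,0,0],
    [0,0.12,0,0,0],
    [0,0.22,0,-0.002,0],
    [0,0.33,0,-0.002,0],
    [0,0.45,0,-0.004,0],
    [0,0.57,0,-0.004,0],
    [0,0.69,0,-0.004,0],
    [0,0.8,0,-0.004,0],
    [0,0.9,0,-0.004,0],
    [0,1,0,-0.004,0],
  ],
)

```text
t: 9.97
ee_pos: [513.5, 13.3, 113.1]
tool_rot: [0.525, -0.473, 0.473, -0.525]
contact_force: [-0.6, -0.3, -0.7]
opening: 40.3
```

Emit:
servo_tool(
  series=[
    [0,0.1,0,0,0],
    [0,0.21,0,0,0],
    [0,0.33,0,-0.002,0],
    [0,0.45,0,-0.002,0],
    [0,0.57,0,-0.004,0],
    [0,0.69,0,-0.004,0],
    [0,0.8,0,-0.004,0],
    [0,0.9,0,-0.004,0],
    [0,0.96,0,-0.004,0],
    [0,1,0,-0.004,0],
  ],
)

```text
t: 10.8
ee_pos: [525.8, -105.4, 113.0]
tool_rot: [0.525, -0.473, 0.473, -0.525]
contact_force: [-0.7, 0.1, -0.2]
opening: 40.3
```

Emit:
servo_tool(
  series=[
    [0,0.04,0,0,0],
    [0,0.06,0,0,0],
    [0,0.07,0,0,0],
    [0,0.08,0,0,0],
    [0,0.083,0,0,0],
    [0,0.083,0,0,0],
    [0,0.083,0,0,0],
    [0,0.083,0,0,0],
    [0,0.083,0,0,0],
    [0,0.083,0,0,0],
  ],
)

```text
t: 11.63
ee_pos: [526.9, -114.1, 113.2]
tool_rot: [-0.526, 0.473, -0.473, 0.526]
contact_force: [-0.6, -0.5, -1.0]
opening: 39.7
```

```bash
python3 -c "
from h import *
st((526.8,-114.1,100))
for n in('side','top'):
    p,d=cap(n,n+'3.png'); W=cloud(n,d); np.savez('pics/%s3.npz'%n,p=p,d=d,W=W)
p=cv2.imread('pics/side3.png')[150:270,220:340]
cv2.imwrite('pics/z3.png',cv2.resize(p,None,fx=5,fy=5,interpolation=2))
p=cv2.imread('pics/top3.png')[180:250,230:350]
cv2.imwrite('pics/z3t.png',cv2.resize(p,None,fx=6,fy=6,interpolation=2))
for P in((501.5,134.5,68),(501.5,134.5,89),(526.8,-114.1,89),(526.8,-114.1,68)): print(P,proj('side',P),proj('top',P))
"
```

```text
t 11.63 pos [ 526.87 -114.07  113.15] F [-0.6  -0.47 -1.04] M [-0.03  0.03 -0.01] op 39.73
q [ 0.088  0.348 -0.353  0.    -0.87   1.589] yaw x -83.95 axis y [ 1.e-04 -0.e+00 -1.e+00]
shares [ 0.0002  0.1096 -0.0006]
(501.5, 134.5, 68) [248.8148826  198.12932841] [248.70341633 219.93169386]
(501.5, 134.5, 89) [248.44296606 192.84893588] [248.22049779 218.88942248]
(526.8, -114.1, 89) [270.58728615 250.01130597] [328.21833256 211.54152986]
(526.8, -114.1, 68) [270.7750601  255.40566167] [327.55801836 212.68620937]
```

View pics/z3.png

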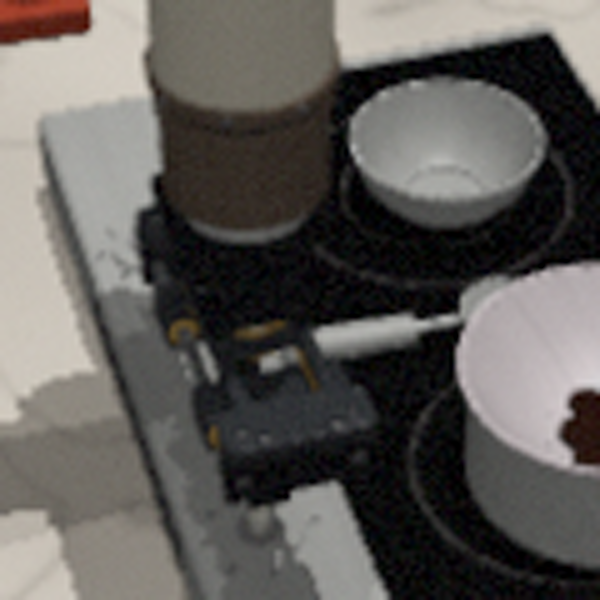

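View pics/z3t.png

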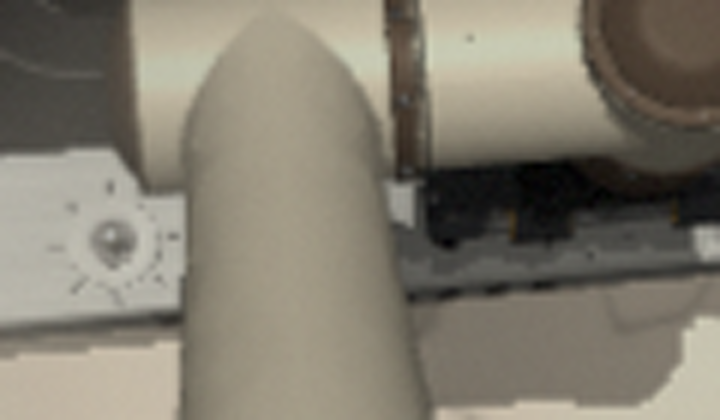

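Emit:
servo_tool(
  series=[
    [0,0,0.03,0,0],
    [0,0,0.06,0,0],
    [0,0,0.09,0,0],
    [0,0,0.12,0,0],
    [0,0,0.14,0,0],
    [0,0,0.16,0,0],
    [0,0,0.18,0,0],
    [0,0,0.2,0,0],
    [0,0,0.21,0,0],
    [0,0,0.21,0,0],
  ],
)

```text
t: 12.57
ee_pos: [526.6, -114.2, 87.6]
tool_rot: [0.526, -0.473, 0.473, -0.525]
contact_force: [0.3, 0.2, -0.5]
opening: 39.9
```

```bash
python3 -c "
from h import *
st((526.8,-114.1,71))"
```

```text
t 12.57 pos [ 526.65 -114.18   87.59] F [ 0.32  0.24 -0.54] M [-0.04  0.01 -0.01] op 39.89
q [ 0.088  0.38  -0.382 -0.    -0.81   1.589] yaw x -83.97 axis y [-6.e-04  0.e+00 -1.e+00]
shares [-0.0005  0.1383  0.0014]
```

Emit:
servo_tool(
  series=[
    [0,0,0.01,0,0],
    [0,0,0.02,0,0],
    [0,0,0.03,0,0],
    [0,0,0.04,0,0],
    [0,0,0.05,0,0],
    [0,0,0.06,0,0],
    [0,0,0.065,0,0],
    [0,0,0.07,0,0],
    [0,0,0.07,0,0],
    [0,0,0.07,0,0],
  ],
)

```text
t: 13.4
ee_pos: [526.9, -114.2, 79.5]
tool_rot: [-0.526, 0.473, -0.473, 0.526]
contact_force: [0.8, 0.4, 0.1]
opening: 40.2
```

```bash
python3 -c "
from h import *
st((526.8,-114.1,71))"
```

```text
t 13.4 pos [ 526.87 -114.18   79.53] F [0.82 0.44 0.1 ] M [ 0.    0.02 -0.02] op 40.18
q [ 0.088  0.391 -0.39   0.    -0.79   1.589] yaw x -83.97 axis y [ 0. -0. -1.]
shares [-0.0007  0.0711 -0.0005]
```

Clip expected next at about 79 mm. Pressing on in small steps.

Emit:
servo_tool(
  series=[
    [0,0,0.005,0,0],
    [0,0,0.01,0,0],
    [0,0,0.015,0,0],
    [0,0,0.02,0,0],
    [0,0,0.025,0,0],
    [0,0,0.03,0,0],
    [0,0,0.035,0,0],
    [0,0,0.035,0,0],
    [0,0,0.035,0,0],
    [0,0,0.035,0,0],
  ],
)

```text
t: 14.23
ee_pos: [527.2, -113.8, 76.3]
tool_rot: [-0.525, 0.473, -0.473, 0.526]
contact_force: [-1.2, 2.8, 4.7]
opening: 39.9
```

```bash
python3 -c "
from h import *
st((526.8,-114.1,71))"
```

```text
t 14.23 pos [ 527.23 -113.78   76.34] F [-1.22  2.81  4.68] M [ 0.96  0.53 -0.  ] op 39.91
q [ 0.088  0.395 -0.393 -0.    -0.781  1.589] yaw x -83.95 axis y [ 1.2e-03  3.0e-04 -1.0e+00]
shares [ 0.0023  0.0445 -0.0039]
```

Emit:
servo_tool(
  series=[
    [0,-0.003,0.005,0,0],
    [0,-0.004,0.01,0,0],
    [0,-0.004,0.015,0,0],
    [0,-0.004,0.02,0,0],
    [0,-0.004,0.02,0,0],
    [0,-0.004,0.02,0,0],
    [0,-0.004,0.02,0,0],
    [0,-0.004,0.02,0,0],
    [0,-0.004,0.02,0,0],
    [0,-0.004,0.02,0,0],
  ],
)

```text
t: 15.07
ee_pos: [526.5, -113.6, 72.5]
tool_rot: [0.526, -0.473, 0.473, -0.525]
contact_force: [1.2, 1.5, -4.6]
opening: 40.2
```

```bash
python3 -c "
from h import *
st((526.8,-114.1,71))"
```

```text
t 15.07 pos [ 526.51 -113.65   72.55] F [ 1.22  1.47 -4.65] M [ 0.26 -0.3   0.03] op 40.22
q [ 0.088  0.4   -0.397 -0.    -0.774  1.588] yaw x -83.98 axis y [-7.e-04  2.e-04 -1.e+00]
shares [0.004  0.0129 0.002 ]
```

Emit:
servo_tool(
  series=[
    [0,0,0.005,0,0],
    [0,0,0.01,0,0],
    [0,0,0.015,0,0],
    [0,0,0.02,0,0],
    [0,0,0.02,0,0],
    [0,0,0.02,0,0],
    [0,0,0.02,0,0],
    [0,0,0.02,0,0],
    [0,0,0.02,0,0],
    [0,0,0.02,0,0],
  ],
)

```text
t: 15.9
ee_pos: [527.1, -113.9, 71.1]
tool_rot: [-0.526, 0.473, -0.473, 0.526]
contact_force: [-1.5, -0.3, 5.2]
opening: 39.6
```

```bash
python3 -c "
from h import *
st((526.8,-114.1,71))"
```

```text
t 15.9 pos [ 527.1  -113.88   71.08] F [-1.47 -0.3   5.24] M [-0.19  0.34  0.06] op 39.56
q [ 8.800e-02  4.020e-01 -3.990e-01  1.000e-03 -7.690e-01  1.588e+00] yaw x -83.95 axis y [ 7.e-04 -4.e-04 -1.e+00]
shares [ 0.0015  0.0007 -0.0027]
```

Emit:
servo_tool(
  series=[
    [0,0,0.003,0,0],
    [0,0,0.006,0,0],
    [0,0,0.008,0,0],
    [0,0,0.008,0,0],
    [0,0,0.008,0,0],
    [0,0,0.008,0,0],
    [0,0,0.008,0,0],
    [0,0,0.008,0,0],
    [0,0,0.008,0,0],
    [0,0,0.008,0,0],
  ],
)

```text
t: 16.73
ee_pos: [527.2, -113.9, 71.0]
tool_rot: [-0.526, 0.472, -0.473, 0.526]
contact_force: [-3.5, -0.2, 11.2]
opening: 40.5
```

```bash
python3 -c "
from h import *
st((526.8,-114.1,71))"
```

```text
t 16.73 pos [ 527.16 -113.9    71.04] F [-3.49 -0.18 11.23] M [0.07 0.91 0.  ] op 40.46
q [ 8.800e-02  4.020e-01 -3.990e-01  1.000e-03 -7.680e-01  1.588e+00] yaw x -83.93 axis y [ 1.e-03 -6.e-04 -1.e+00]
shares [ 0.0013  0.0004 -0.0031]
```

Emit:
servo_tool(
  series=[
    [0,0,-0.001,-0.003,0],
    [0,0,-0.001,-0.003,0],
    [0,0,-0.001,-0.003,0],
    [0,0,-0.001,-0.003,0],
    [0,0,-0.001,-0.003,0],
    [0,0,-0.001,-0.003,0],
    [0,0,-0.001,-0.003,0],
    [0,0,-0.001,-0.003,0],
    [0,0,-0.001,-0.003,0],
    [0,0,-0.001,-0.003,0],
  ],
)

```text
t: 17.57
ee_pos: [527.1, -113.9, 71.0]
tool_rot: [-0.525, 0.472, -0.473, 0.526]
contact_force: [-2.5, 1.3, 9.3]
opening: 40.2
```

```bash
python3 -c "
from h import *
np.set_printoptions(precision=1,suppress=True)
st()
for n in('side','top'):
    p,d=cap(n,n+'4.png'); W=cloud(n,d); st()
    z=np.load(f'pics/{n}0.npz')
    for k in('pan','spoon'):
        r=spotter.silhouettes(k,n)
        if r: m=r[0]['pixels']&(d>0);print(n,k,r[0]['uv'],np.median(W[m],0))
st()
p=cv2.imread('pics/side4.png')[150:270,220:340]
cv2.imwrite('pics/z4.png',cv2.resize(p,None,fx=5,fy=5,interpolation=2))
"
```

```text
t 17.57 pos [ 527.1 -113.9   71. ] F [-2.5  1.3  9.3] M [ 0.   0.7 -0. ] op 40.16
q [ 0.1  0.4 -0.4  0.  -0.8  1.6] yaw x -83.93 axis y [ 0. -0. -1.]
t 17.62 pos [ 527.1 -113.9   71. ] F [-2.4  0.7  8.9] M [-0.1  0.7  0. ] op 39.87
q [ 0.1  0.4 -0.4  0.  -0.8  1.6] yaw x -83.93 axis y [ 0. -0. -1.]
side pan [342.3, 226.4] [ 729.2 -109.9  115. ]
side spoon [293.9, 213.2] [626.1  17.5  78.1]
t 17.77 pos [ 527.1 -113.9   71. ] F [-2.2  0.8  9.2] M [0.  0.7 0.1] op 39.8
q [ 0.1  0.4 -0.4  0.  -0.8  1.6] yaw x -83.93 axis y [ 0. -0. -1.]
top pan [326.9, 146.9] [ 733.7 -108.8  114.6]
top spoon [282.8, 160.7] [697.4  21.7  69. ]
t 17.87 pos [ 527.1 -113.9   71. ] F [-1.9 -0.5  9.3] M [-0.   0.6  0. ] op 40.13
q [ 0.1  0.4 -0.4  0.  -0.8  1.6] yaw x -83.93 axis y [ 0. -0. -1.]
```

View pics/z4.png

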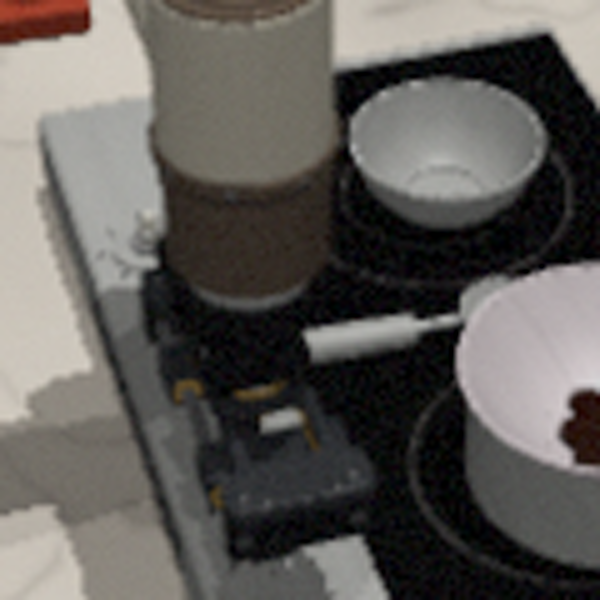

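View pics/top4.png

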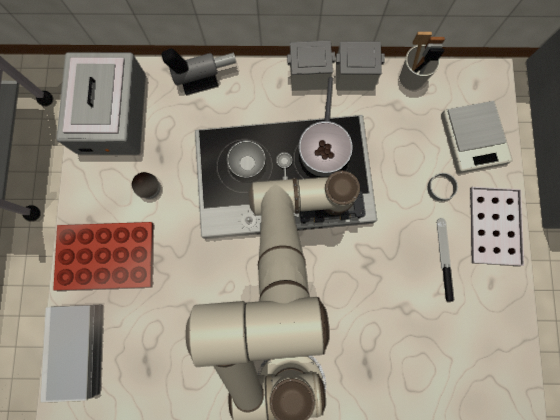

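Emit:
servo_tool(
  series=[
    [0,0,0.001,-0.001,0],
    [0,0,0.001,-0.001,0],
    [0,0,0.001,-0.001,0],
    [0,0,0.001,-0.001,0],
    [0,0,0.001,-0.001,0],
    [0,0,0.001,-0.001,0],
    [0,0,0.001,-0.001,0],
    [0,0,0.001,-0.001,0],
    [0,0,0.001,-0.001,0],
    [0,0,0.001,-0.001,0],
  ],
)

```text
t: 18.7
ee_pos: [527.1, -113.9, 71.0]
tool_rot: [-0.525, 0.472, -0.473, 0.526]
contact_force: [-3.2, -0.0, 9.7]
opening: 40.0
```

```bash
python3 -c "
from h import *
st()
for i in range(4): eyes.capture('side'); st()
F=ctrl.state()['contact_force'][2]
if 8<F<12.5: print('handing in',F,ctrl.close_job())
"
```

```text
t 18.7 pos [ 527.14 -113.92   71.03] F [-3.17 -0.04  9.68] M [ 0.01  0.71 -0.04] op 39.96
q [ 8.800e-02  4.020e-01 -4.000e-01  1.000e-03 -7.670e-01  1.588e+00] yaw x -83.93 axis y [ 2.e-03 -6.e-04 -1.e+00]
t 18.75 pos [ 527.1  -113.91   71.02] F [-2.02  0.45 10.41] M [ 0.07  0.74 -0.01] op 40.01
q [ 8.800e-02  4.020e-01 -4.000e-01  1.000e-03 -7.670e-01  1.588e+00] yaw x -83.93 axis y [ 1.9e-03 -5.0e-04 -1.0e+00]
t 18.8 pos [ 527.11 -113.88   71.04] F [-2.39  0.51  9.58] M [ 0.02  0.68 -0.03] op 39.81
q [ 8.800e-02  4.020e-01 -4.000e-01  1.000e-03 -7.670e-01  1.588e+00] yaw x -83.92 axis y [ 2.e-03 -5.e-04 -1.e+00]
t 18.85 pos [ 527.14 -113.88   71.04] F [-1.36 -0.41  9.83] M [ 0.05  0.72 -0.03] op 40.11
q [ 8.800e-02  4.020e-01 -4.000e-01  1.000e-03 -7.670e-01  1.588e+00] yaw x -83.93 axis y [ 2.e-03 -5.e-04 -1.e+00]
t 18.9 pos [ 527.14 -113.88   71.03] F [-2.59  0.23  9.73] M [ 0.05  0.69 -0.04] op 40.03
q [ 8.800e-02  4.020e-01 -4.000e-01  1.000e-03 -7.670e-01  1.588e+00] yaw x -83.92 axis y [ 2.e-03 -5.e-04 -1.e+00]
the job is handed in; nothing more can be done
handing in 9.726872402251178 None
```

The knob is off the old spindle and pushed onto the bare one in front of the pan. It is still gripped and pressed down at about 9.8 N. I handed the job in at 18.9 s; no verdict is reported.

**Fit:** The upward force on the tool read +4.7 N at the clip, then −4.6 N as the knob snapped past. The knob then stopped hard with the tool at 71.0 mm, against 71.15 mm when I gripped it on the old seat. That suggests it is fully home with little or no slip in the fingers. The finger opening reads 40.0 mm, the knob's width.

**Other things:** In the last pictures the pan, bowl and other things look where they were. The networks put the pan within 1 mm of its first position. The spoon's reported centre moved about 15 to 20 mm. I put that down to the arm hiding part of the spoon, because it looks unmoved in the picture.

**Less certain:** A sideways force of about 2 to 3 N remains on the tool. The knob itself is hidden by the gripper in the last pictures, so the seating rests on height and force, not on sight.

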